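# Show the hand stamp's face to the inspection camera

### The arm

A 7-joint arm with a two-finger parallel gripper is mounted at the origin on a cart in front of the work surface, level with it; the furniture and walls round the work are solid. World frame = base frame: x ahead of the robot, y to its left, z up, the work surface at z = 0. Lengths are in m, angles in rad, forces in N, time in s.
With the tool pointing down it reaches from about 0.375 to 0.925 m from the base axis. Payload 3.1 kg.
Tool frame: the origin (TCP) lies at the very end of the fingers, on their centre line; the grasp point (between the pads) lies 19 mm behind it (manip.grip_point_offset is the distance from the TCP to the grasp point, in m); z points along the fingers, y is the line along which they close (so a half turn about z gives the same grasp; the last joint's range is limited). The gripper opens to 85 mm and grips with 20 to 120 N. Pads are 22 mm wide; open, the fingers measure 114 mm over their backs; the gripper's body (76 mm by 85 mm) begins 54 mm behind the grasp point. The pads swing forward as they close: fully open they stand 13 mm farther back than shut.
Start: joints at [1.102, 0.383, 0.044, 1.598, -0.018, 1.161, -0.05], TCP at [0.236, -0.606, 0.231] pointing down, gripper open.
Joint ranges: [-2.61, 2.61], [-0.41, 2.15], [-1.48, 1.57], [0, 2.5], [-1.57, 4.71], [0.05, 1.97], [-2.85, 2.85]. Speed limits (rad/s): [2.79, 2.79, 3.14, 3.14, 3.14, 3.14, 3.14].

### API

Orientations are given as a rotation vector (axis times angle).
In Python, from rig import manip gives the robot as it stands.
- The arm moves only by the tool send_rows, never from a script. Its argument "increments" is one flat list of numbers, 6 for each row, row after row: the shift along the world's x, y, z in m, then the turn, a rotation vector about the world's x, y, z in rad. A call has 1 to 20 rows; each row is the pose to reach, as a shift and turn from the pose commanded when the call began; what a row does not reach only later rows make up. A row lasts 1/8 s, in which the tool goes at most 62.5 mm and 10.7 degrees, less where a joint would pass 70% of its speed; a pose out of reach is approached as far as the arm can. A call with a gripper value outside its range is refused whole. "hand" is the opening in per cent of the stroke, from 0 (shut) to 100 (fully open), set as the call begins (left out, the last holds). The fingers move at their own pace and stop on an object; "squeeze" is the grip in N (left out, the last holds). Time passes only in rows, so rows that repeat a pose let the fingers close. It gives the time, the measured TCP pose, the force, the opening and the grip force at its end, in the units of the state.
- manip.observe(): the state, without advancing time (a new reading comes with each control period).
- manip.get_image(name): name is "scene" or "top"; returns a dict with "frame" (480x640x3 uint8, red, green, blue), "z_map" (480x640 float32, m along the optical axis (not along the pixel's ray), 0 where there is no reading), "intrinsics" (3x3 intrinsics, pixels), "R" (3x3) and "t" (3): a world point X has camera coordinates R X + t. Camera axes: x right, y down, z forward; pixel columns grow to the right and rows downward; lengths in m; the calibration is good to about 2 mm. A picture is of the moment at which its call begins.
- manip.hand_in(): hands the job in; it is judged then, once.
The state is a dict: "t": time; "qpos": joint angles; "qd": joint speeds; "tau": joint torques, N m; "ee_pos": TCP position; "ee_rot": TCP orientation; "ft_force": force on the tool from outside, world axes, zero at the start; "ft_torque": the same for the moment, N m; "gripper_width": finger opening in m; "gripper_force": force on a finger pad.
Only numpy, scipy, OpenCV 4.12 (cv2) and the standard library are available. Lean on these libraries where they do the work, as an engineer would, in place of code of your own. Each camera call takes 0.05 s, during which the arm holds its last target. There are 200 camera calls.

### The job

Take the hand stamp with the blue dot on its knob out of the rack and show its printing face to the small inspection camera: hold the stamp in the air with the middle of the face straight in front of the lens, 12 cm from the glass, the face square to the lens and the long side of the face level. Finish while still holding it there, steady; leave the other two stamps in the rack, do not touch the camera and do not disturb the other things on the table.

Things in the scene. Friction and masses are not known exactly. Their poses are not given: they have to be found in the camera images.
- stamp_blue: wooden hand stamp with a blue dot on the top of its knob, to be shown; 69 mm tall, 60 g. Foot 22 (x) by 44 (y) by 12 mm high, its underside the printing face; neck 20 mm thick from 12 to 33 mm up; round knob 27 mm across from 33 to 69 mm up, thickest near 50. Origin: centre of the printing face; z up through the knob, y along the foot's long side. Stands loose and upright in a rack pocket.
- knob_blue (a point): centre of the knob top of the blue-dot stamp, 69 mm from its printing face along its z axis.
- stamp_yellow: wooden hand stamp with a yellow dot on the top of its knob, same shape and axes as the blue one; it stays in its pocket.
- stamp_white: wooden hand stamp with a white dot on the top of its knob, same shape and axes as the blue one; it stays in its pocket.
- rack: pale oak block 66 mm (x) by 250 mm (y) by 22 mm high, fixed to the table, with three pockets in a row along its y axis, 85 mm apart (the middle one at its centre), each 26 by 48 mm and 10 mm deep (a stamp's face rests 12 mm above the table, its long side along the row). Which stamp stands where varies. Origin: centre of underside.
- reader: low stand of the inspection camera, fixed to the table: round dark foot 110 mm across and 12 mm high with two upright aluminium cheeks (68 mm high, 72 mm apart over their outsides, 88 mm over the clamp knobs) that carry the head. Origin: centre of the underside.
- reader_head: the camera's round white head (52 mm across, about 75 mm long with its black lens barrel) tilted between the cheeks; it looks up and back towards the robot's side, its axis 20 to 40 degrees from vertical. Origin: on the tilt axis, 55 mm above the table; z is the viewing direction, out of the lens; y is horizontal (along the tilt axis). It stays as it is set unless pushed.
- lens (a point): centre of the front glass of the lens, 45 mm from the head's origin along its z axis.
- focus (a point): the point where the middle of the printing face belongs: on the lens axis, 120 mm out from the glass (about 0.18 to 0.21 m above the table). Same axes as the head.
- ink_tin: flat red and black ink tin, 61 x 91 x 17 mm, a bystander. Origin: centre of the underside.
- mug: cream mug, 83 mm across, 86 mm high, a bystander. Origin: on its underside.
- herb_jar: small blue and white porcelain jar, 59 mm across, 76 mm high, a bystander. Origin: centre of the underside.
- nut_packet: clear packet, 90 x 73 x 39 mm, a bystander. Origin: on its underside.
Mind the look-alikes: they are no part of the job. Leave any turquoise look-alike of the stamp_blue alone.

How it is judged:
By the outcome, as a careful person would: the job done as asked, in the order asked, and still so for the second after the job is handed in, while the arm keeps its last pose, push and grip.
It also fails if it takes over 32 s, if anything falls off the work surface, if the arm or the gripper's body presses on something with over 40 N, if the wrist force passes 120 N, or if a joint passes its speed limit or range.

## Working session

There is one attempt and no reset: what is moved stays moved. The work goes in short steps, Python scripts to look and compute and a tool call to move; the robot and the scene stay as the last step left them, time stands still between calls to the robot, and variables do not carry over. Pictures are saved under pics/ and viewed, at most 10 in all, crops included, and the job is handed in when it is done.

Besides the shell and the picture viewer there is one more tool, called after "Request:" as name(argument=value, ...), one argument or row to a line, values as JSON. send_rows: Moves the arm, as the interface text tells. Its arguments: {"type":"object","properties":{"increments":{"type":"array"},"hand":{"type":"number"},"squeeze":{"type":"number"}},"required":["increments"]}

```bash
mkdir -p pics
cat > h.py <<'E'
import numpy as np, cv2, pickle
from rig import manip
def snap(name,tag):
    d=manip.get_image(name); cv2.imwrite(f'pics/{tag}.png',d['frame'][:,:,::-1]); pickle.dump(d,open(f'{tag}.pkl','wb')); return d
def cloud(d):
    K=np.array(d['intrinsics']);v,u=np.mgrid[:480,:640];z=d['z_map']
    c=np.stack([(u-K[0,2])/K[0,0]*z,(v-K[1,2])/K[1,1]*z,z],-1)
    return (c-np.array(d['t']))@np.array(d['R'])
def ray(d,u,v):
    K=np.array(d['intrinsics']);R=np.array(d['R']);o=-R.T@d['t']
    r=R.T@np.array([(u-K[0,2])/K[0,0],(v-K[1,2])/K[1,1],1]);return o,r/np.linalg.norm(r)
def atz(d,u,v,z):
    o,r=ray(d,u,v);return o+r*(z-o[2])/r[2]
E
python3 - <<'E'
from h import *
for n in('scene','top'):
    d=snap(n,n+'0');print(n,-np.array(d['R']).T@d['t'],np.array(d['R'])[2])
s=manip.observe();print(s)
print([a for a in dir(manip) if a[0]!='_'],manip.grip_point_offset)
E
```

```text
scene [-0.24778159  0.70160811  0.66289737] [ 0.69908708 -0.56299351 -0.44081238]
top [0.46759579 0.05046335 1.21335867] [ 0.10340443 -0.01138995 -0.99457418]
{'t': 0.1, 'qpos': array([ 1.10219936,  0.38376447,  0.04384186,  1.59942848, -0.01793199,
        1.16118259, -0.04989931]), 'qd': array([-3.04121013e-05, -8.59853481e-04, -1.76757019e-03, -5.94489202e-03,
        2.56029039e-05,  9.06651616e-04,  1.84801756e-03]), 'tau': array([ 2.69218523e-03, -4.34729397e+01,  1.02923658e+00, -2.50454932e+01,
        1.08739277e-02,  5.47904492e-03,  5.84549582e-06]), 'ee_pos': array([ 0.23522761, -0.60502626,  0.23000023]), 'ee_rot': array([-3.08544708e+00, -5.78782920e-01,  8.43048170e-04]), 'ft_force': array([0.1425801 , 0.13336053, 0.47273434]), 'ft_torque': array([ 0.02879561,  0.00358115, -0.02373237]), 'gripper_force': 0.0, 'gripper_width': 0.08540407925311175}
['Unreachable', 'get_image', 'grip_point_offset', 'hand_in', 'observe'] 0.0187
```

View pics/top0.png

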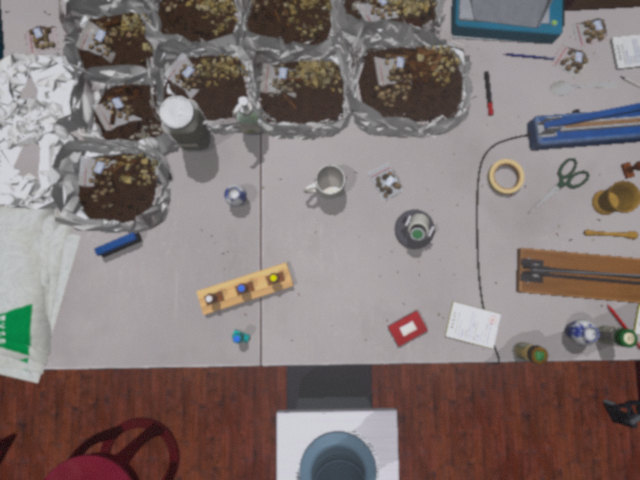

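View pics/scene0.png

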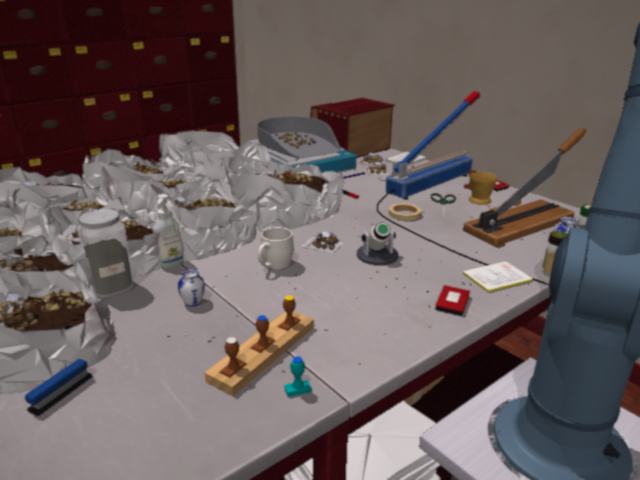

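The top view shows the rack around (245,289), with the white knob at (210,299), blue at (242,288) and yellow at (274,279). The reader is at (415,229). Possible confusions for the blue stamp are the turquoise look-alike (241,338), the white and yellow stamps, and the blue/white jar (235,196). I choose the middle rack stamp at (242,288) in the top view, (263,320) in the scene view.

Run:
```python
from h import *
T=pickle.load(open('top0.pkl','rb'));S=pickle.load(open('scene0.pkl','rb'))
def crop(d,u,v,w,h,k): return cv2.resize(d['frame'][v-h:v+h,u-w:u+w,::-1],None,fx=k,fy=k,interpolation=cv2.INTER_CUBIC)
a=crop(T,415,229,30,30,6);b=crop(S,378,242,30,30,6)
c=crop(T,245,300,60,50,3);e=crop(S,263,345,60,50,3)
im=np.vstack([np.hstack([a,b]),np.zeros((5,720,3),np.uint8),np.hstack([c[:,:],e])[:230*1]])
cv2.imwrite('pics/crops.png',im)
for nm,d in(('T',T),('S',S)):
    hsv=cv2.cvtColor(d['frame'],cv2.COLOR_RGB2HSV);P=cloud(d)
    for c,lo,hi in(('blue',(108,120,60),(125,255,255)),('yel',(24,150,100),(34,255,255)),('wood',(8,60,150),(22,200,255))):
        m=cv2.inRange(hsv,lo,hi);n,l,st,ce=cv2.connectedComponentsWithStats(m)
        for i in range(1,n):
            if st[i,4]<6:continue
            q=P[l==i];q=q[q[:,2]>-.05]
            if len(q)==0:continue
            md=np.median(q,0)
            if .1<md[0]<.8 and -.2<md[1]<.6:
                print(nm,c,ce[i].round(1),st[i,4],md.round(4), atz(d,*ce[i],.081).round(4))
                if c=='wood' and st[i,4]>500:
                    k=np.argwhere(l==i)[:,::-1];w=np.array([atz(d,*x,.022)[:2] for x in k],np.float32);print('rect',cv2.minAreaRect(w))
    # reader region
    m=(abs(P[...,0]-.46)<.2)
c0=atz(T,415,229,.06);print('reader approx',c0)
for nm,d in(('T',T),('S',S)):
    P=cloud(d);m=(np.hypot(P[...,0]-c0[0],P[...,1]-c0[1])<.075)&(P[...,2]>.006)
    q=P[m];print(nm,m.sum(),q.min(0),q.max(0),q[:,2].argmax(),q[q[:,2].argmax()])
    low=q[q[:,2]<.018];print('foot',len(low),low.min(0),low.max(0),cv2.minEnclosingCircle(low[:,:2].astype(np.float32)))
```

```text
T blue [116.  243.5] 303 [0.5998 0.577  0.0388] [0.5957 0.5582 0.081 ]
T blue [241.  287.8] 29 [0.4778 0.2395 0.0833] [0.4784 0.2399 0.081 ]
T blue [236.1 339. ] 24 [0.3503 0.2537 0.0707] [0.3511 0.2516 0.081 ]
T yel [273.  277.6] 44 [0.502  0.1588 0.0822] [0.5028 0.1589 0.081 ]
T wood [244.4 287.2] 1701 [0.4802 0.2412 0.0226] [0.4797 0.2311 0.081 ]
rect ((0.4780144691467285, 0.23985789716243744), (0.06805068254470825, 0.2511579692363739), 17.037443161010742)
S blue [180.3 282.9] 21 [0.7248 0.2852 0.0577] [0.688  0.3016 0.081 ]
S blue [261.7 317.6] 36 [0.476  0.2405 0.082 ] [0.4776 0.2396 0.081 ]
S blue [297.1 358.9] 38 [0.3501 0.2527 0.0703] [0.3396 0.2608 0.081 ]
S blue [ 53.9 380.6] 610 [0.5921 0.5882 0.0377] [0.5338 0.5955 0.081 ]
S yel [288.9 297.8] 23 [0.5008 0.16   0.0824] [0.5022 0.1582 0.081 ]
S wood [287.8 296.5] 18 [6.135e-01 8.820e-02 3.000e-04] [0.5074 0.1571 0.081 ]
S wood [302.5 318. ] 140 [0.496  0.1274 0.0219] [0.4295 0.18   0.081 ]
S wood [279.6 330.5] 502 [0.4874 0.1911 0.022 ] [0.4235 0.237  0.081 ]
rect ((0.49678078293800354, 0.18611842393875122), (0.059663616120
[... 202 characters left out ...]
176422), 75.95419311523438)
S wood [222.2 372. ] 436 [0.4593 0.3447 0.022 ] [0.3879 0.3763 0.081 ]
reader approx [ 0.62500253 -0.21175775  0.06      ]
T 1242 [ 0.55775039 -0.27731763  0.00601051] [ 0.69634274 -0.15857004  0.10222563] 637 [ 0.6189152  -0.22494803  0.10222563]
foot 645 [ 0.55775039 -0.27731763  0.00601051] [ 0.69634274 -0.15857004  0.0178996 ] ((0.6235921382904053, -0.21167883276939392), 0.07375330477952957)
S 1203 [ 0.57376573 -0.27023015  0.00605255] [ 0.68043264 -0.1647454   0.10048662] 5 [ 0.61678207 -0.21268204  0.10048662]
foot 522 [ 0.57376573 -0.27023015  0.00605255] [ 0.68043264 -0.1647454   0.01793749] ((0.6266584396362305, -0.21872356534004211), 0.05567697435617447)
```

View pics/crops.png

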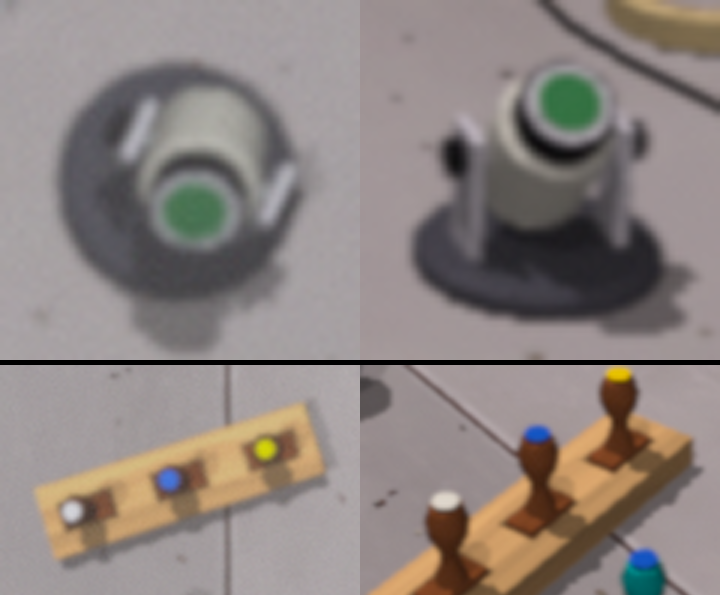

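The crop confirms it: blue dot on a brown stamp in the middle pocket, with the turquoise one outside the rack. The lens disc (green, grey rim) is clear in both views. Next I work out the lens axis and the move numbers.

```bash
cat > lens.py <<'E'
from h import *
from scipy.spatial.transform import Rotation as Ro
def lens():
    out=[];rays=[]
    for nm,(u0,v0) in(('top0',(417,234)),('scene0',(383,229))):
        d=pickle.load(open(nm+'.pkl','rb'));P=cloud(d)
        hsv=cv2.cvtColor(d['frame'],cv2.COLOR_RGB2HSV);m=cv2.inRange(hsv,(50,70,40),(85,255,255))
        n,l,st,ce=cv2.connectedComponentsWithStats(m)
        i=min([i for i in range(1,n) if st[i,4]>15],key=lambda i:np.hypot(*(ce[i]-(u0,v0))))
        q=P[l==i];q=q[np.abs(q[:,2]-np.median(q[:,2]))<.015];c=q.mean(0);nn=np.linalg.svd(q-c)[2][2];nn*=np.sign(nn[2])
        print(nm,ce[i],st[i,4],c.round(4),'normal',nn.round(3)); rays.append(ray(d,*ce[i]))
    A=sum(np.eye(3)-np.outer(r,r) for o,r in rays);b=sum((np.eye(3)-np.outer(r,r))@o for o,r in rays)
    return np.linalg.solve(A,b)
E
python3 - <<'E'
from lens import *
L=lens();print('lens tri',L)
for O in([.6266,-.2187,.055],):
    z=(L-O);print('len',np.linalg.norm(z),'tilt by h',np.degrees(np.arccos((L[2]-.055)/.045)),'dir',z/np.linalg.norm(z))
# foot centre: dark foot mask
for nm,c in(('top0',(415,229)),('scene0',(378,245))):
    d=pickle.load(open(nm+'.pkl','rb'));P=cloud(d)
    m=(np.hypot(P[...,0]-.626,P[...,1]+.216)<.085)&(d['frame'].max(-1)<95)&(abs(P[...,2]-.012)<.004)
    w=P[m][:,:2].astype(np.float32);h=cv2.convexHull(w)[:,0]
    print(nm,len(w),cv2.minEnclosingCircle(w),cv2.fitEllipse(h))
    # cheeks: tops near z .068
    m=(np.hypot(P[...,0]-.626,P[...,1]+.216)<.06)&(abs(P[...,2]-.066)<.005);k=np.argwhere(m)
    print(' z~.066 pts',np.c_[P[m],k[:,::-1]].round(3)[::4].tolist() if nm=='top0' else '')
s=manip.observe();R=Ro.from_rotvec(s['ee_rot']).as_matrix();print(R.round(3))
E
```

```text
top0 [416.86792453 233.90566038] 53 [ 0.6083 -0.2091  0.0903] normal [-0.632  0.276  0.724]
scene0 [382.5 228.5] 64 [ 0.6069 -0.209   0.09  ] normal [-0.581  0.163  0.797]
lens tri [ 0.60803924 -0.20964573  0.08937772]
len 0.0401037314434591 tilt by h 40.18638924538472 dir [-0.46281876  0.22577131  0.85721999]
top0 352 ((0.6306768655776978, -0.22079120576381683), 0.052715856581926346) ((0.6295772194862366, -0.2210700958967209), (0.10126097500324249, 0.10273269563913345), 50.580081939697266)
 z~.066 pts [[0.662, -0.223, 0.062, 419.0, 215.0], [0.659, -0.22, 0.063, 418.0, 216.0], [0.659, -0.231, 0.062, 422.0, 216.0], [0.656, -0.199, 0.065, 410.0, 217.0], [0.655, -0.222, 0.068, 419.0, 217.0], [0.656, -0.236, 0.062, 424.0, 217.0], [0.653, -0.193, 0.066, 408.0, 218.0], [0.654, -0.21, 0.062, 414.0, 218.0], [0.652, -0.218, 0.07, 418.0, 218.0], [0.653, -0.241, 0.062, 426.0, 218.0], [0.65, -0.192, 0.07, 408.0, 219.0], [0.649, -0.236, 0.07, 425.0, 219.0], [0.649, -0.189, 0.062, 406.0, 220.0], [0.646, -0.183, 0.063, 404.0, 221.0], [0.645, -0.192, 0.071, 408.0, 221.0], [0.643, -0.183, 0.063, 404.
[... 220 characters left out ...]
 433.0, 227.0], [0.626, -0.197, 0.07, 410.0, 228.0], [0.625, -0.193, 0.064, 408.0, 229.0], [0.624, -0.258, 0.065, 433.0, 229.0], [0.621, -0.251, 0.069, 431.0, 230.0], [0.618, -0.249, 0.067, 430.0, 231.0], [0.619, -0.261, 0.062, 434.0, 231.0], [0.616, -0.25, 0.065, 430.0, 232.0], [0.613, -0.246, 0.069, 429.0, 233.0], [0.613, -0.259, 0.067, 434.0, 233.0], [0.611, -0.252, 0.063, 431.0, 234.0], [0.608, -0.244, 0.066, 428.0, 235.0]]
scene0 461 ((0.6260445713996887, -0.2192692905664444), 0.05540718138217926) ((0.625140368938446, -0.21642647683620453), (0.10180395841598511, 0.10558335483074188), 8.147936820983887)
 z~.066 pts 
[[ 0.932  0.362 -0.001]
 [ 0.362 -0.932  0.002]
 [-0.    -0.002 -1.   ]]
```

```bash
cat > m.py <<'E'
from lens import *
from scipy.optimize import least_squares
Q=[]
for nm,roi in(('top0',(385,195,446,262)),('scene0',(350,212,406,272))):
    d=pickle.load(open(nm+'.pkl','rb'));P=cloud(d);f=d['frame'].astype(int)
    x0,y0,x1,y1=roi;m=np.zeros((480,640),np.uint8);m[y0:y1,x0:x1]=255
    hsv=cv2.cvtColor(d['frame'],cv2.COLOR_RGB2HSV)
    dark=((f.max(-1)<100)&(m>0)).astype(np.uint8)
    n,l,st,ce=cv2.connectedComponentsWithStats(dark);i=1+st[1:,4].argmax()
    k=np.argwhere(l==i)[:,::-1].astype(np.int32);h=cv2.convexHull(k)[:,0]
    w=np.array([atz(d,*p,.012)[:2] for p in h])
    r=least_squares(lambda s:np.hypot(*(w-s[:2]).T)-s[2],[.626,-.217,.055],loss='soft_l1',f_scale=.001)
    print(nm,'foot',r.x.round(4),'res',np.abs(r.fun).mean().round(4),len(h))
    g=cv2.inRange(hsv,(50,70,40),(85,255,255))&m;k=np.argwhere(g)[:,::-1].mean(0)
    print(' lens@.0894/.0925',atz(d,*k,.0894).round(4),atz(d,*k,.0925).round(4))
    white=(f.min(-1)>100)&(m>0)&(hsv[...,1]>14)&(hsv[...,1]<60)&(hsv[...,0]>15)&(hsv[...,0]<45)&(P[...,2]>.03)
    q=P[white];q=q[np.hypot(q[:,0]-.626,q[:,1]+.217)<.05];print(' white',len(q));Q.append(q)
    cv2.imwrite(f'pics/mask_{nm}.png',cv2.resize((np.dstack([white,dark,g>0])*255).astype(np.uint8)[y0:y1,x0:x1],None,fx=5,fy=5,interpolation=cv2.INTER_NEAREST))
def ax(a,b): return np.array([np.sin(a)*np.cos(b),np.sin(a)*np.sin(b),np.cos(a)])
def fit(q,fix):
    def res(s):
        z=ax(s[0],s[1]);v=q-[s[2],s[3],.055]
        return np.r_[np.linalg.norm(np.cross(v,z),axis=1)-.026]
    r=least_squares(res,[.55,2.7,.626,-.218],loss='soft_l1',f_scale=.0015)
    return np.degrees(r.x[:2]).round(1),r.x[2:].round(4),np.abs(r.fun).mean().round(4)
for q in(Q[0],Q[1],np.vstack(Q)): print('cyl',fit(q,0))
E
python3 m.py; python3 -c "
import cv2,numpy as np
a=cv2.imread('pics/mask_top0.png');b=cv2.imread('pics/mask_scene0.png');h=max(a.shape[0],b.shape[0])
p=lambda x:np.pad(x,((0,h-x.shape[0]),(0,0),(0,0)))
cv2.imwrite('pics/masks.png',np.hstack([p(a),p(b)]))"
```

```text
top0 foot [ 0.6298 -0.2209  0.0527] res 0.0004 21
 lens@.0894/.0925 [ 0.6083 -0.2094  0.0894] [ 0.6079 -0.2087  0.0925]
 white 2
scene0 foot [ 0.6337 -0.2454  0.0934] res 0.0094 15
 lens@.0894/.0925 [ 0.6078 -0.2099  0.0894] [ 0.6032 -0.205   0.0925]
 white 30
cyl (array([ 31.5, 154.7]), array([ 0.6323, -0.2212]), np.float64(0.0))
cyl (array([ 40.1, 183.7]), array([ 0.6333, -0.2189]), np.float64(0.0013))
cyl (array([ 45.9, 185.1]), array([ 0.636 , -0.2185]), np.float64(0.0012))
```

View pics/masks.png

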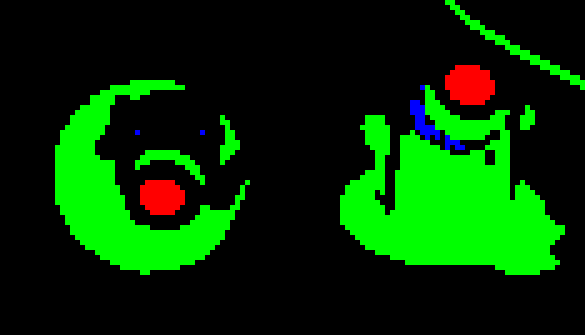

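```bash
cat > m2.py <<'E'
from lens import *
from scipy.optimize import least_squares
d=pickle.load(open('top0.pkl','rb'))
a,b=atz(d,408.3,220.7,.066),atz(d,431.7,231.5,.066);print('cheeks',a,b,'mid',(a+b)/2,np.linalg.norm(a-b));t=(a-b);print('az',np.degrees(np.arctan2(t[0],-t[1]))%360)
az=np.radians(153);yl=np.array([-np.sin(az),np.cos(az)])
O0=np.array([.6275,-.219])
Q=[]
for nm in('top0','scene0'):
    d=pickle.load(open(nm+'.pkl','rb'));P=cloud(d);f=d['frame'].astype(int)
    e=P[...,:2]-O0;hsv=cv2.cvtColor(d['frame'],cv2.COLOR_RGB2HSV)
    m=(np.hypot(e[...,0],e[...,1])<.06)&(abs(e@yl)<.024)&(P[...,2]>.025)&(f.max(-1)>105)&(hsv[...,1]<90)
    # drop lens ring (near lens point)
    m&=np.linalg.norm(P-[.608,-.2095,.09],axis=-1)>.022
    z0=d['z_map'];gx=cv2.dilate(z0,np.ones((3,3)))-cv2.erode(z0,np.ones((3,3)));m&=gx<.012
    q=P[m];print(nm,len(q));Q.append(q)
def ax(a,b): return np.array([np.sin(a)*np.cos(b),np.sin(a)*np.sin(b),np.cos(a)])
L=np.array([.608,-.2095,.0896])
def fit(q,free):
    def res(s):
        z=ax(s[0],s[1]);O=np.array([s[2],s[3],.055])
        return np.r_[np.linalg.norm(np.cross(q-O,z),axis=1)-.026,
          np.cross(L-O,z)*5, (s[2:4]-[.628,-.2195])*3,(s[1]-az)*.05]
    r=least_squares(res,[.55,az,.628,-.219],loss='soft_l1',f_scale=.0015)
    z=ax(*r.x[:2]);return np.degrees(r.x[:2]).round(1),r.x[2:].round(4),np.abs(r.fun[:len(q)]).mean().round(4),'L along',((L-[r.x[2],r.x[3],.055])@z).round(4)
for q in(Q[0],Q[1],np.vstack(Q)): print('cyl',fit(q,0))
np.save('head.npy',np.vstack(Q))
E
python3 m2.py
```

```text
cheeks [ 0.64631439 -0.19367163  0.066     ] [ 0.61698484 -0.25379497  0.066     ] mid [ 0.63164961 -0.2237333   0.066     ] 0.06689573298984766
az 153.99581648196548
top0 49
scene0 38
cyl (array([ 33.8, 153.7]), array([ 0.6285, -0.2197]), np.float64(0.0017), 'L along', np.float64(0.0415))
cyl (array([ 35.1, 148.2]), array([ 0.6288, -0.2245]), np.float64(0.002), 'L along', np.float64(0.043))
cyl (array([ 36.4, 150.3]), array([ 0.6297, -0.2234]), np.float64(0.0021), 'L along', np.float64(0.0431))
```

Foot and cheek fits, the lens disc and the head fit agree on a tilt of about 36° at azimuth about 152°, with the lens at about (0.608,-0.209,0.091). That is good enough to set out. I'll go above the blue stamp and then take averaged looks while the view of the reader is free.

Request:
send_rows(
  increments=[0.033, 0.044, 0.004, 0, 0, 0.09, 0.066, 0.088, 0.008, 0, 0, 0.18, 0.1, 0.132, 0.012, 0, 0, 0.27, 0.133, 0.176, 0.016, 0, 0, 0.36, 0.166, 0.22, 0.02, 0, 0, 0.45, 0.2, 0.265, 0.024, 0, 0, 0.54, 0.232, 0.31, 0.027, 0, 0, 0.63, 0.264, 0.356, 0.03, 0, 0, 0.72, 0.262, 0.41, 0.03, 0, 0, 0.81, 0.26, 0.465, 0.03, 0, 0, 0.9, 0.257, 0.52, 0.03, 0, 0, 0.99, 0.254, 0.575, 0.02, 0, 0, 1.08, 0.252, 0.63, 0.0, 0, 0, 1.17, 0.25, 0.685, -0.02, 0, 0, 1.26, 0.247, 0.74, -0.04, 0, 0, 1.35, 0.244, 0.795, -0.06, 0, 0, 1.44, 0.242, 0.846, -0.08, 0, 0, 1.497, 0.242, 0.846, -0.08, 0, 0, 1.497, 0.242, 0.846, -0.08, 0, 0, 1.497],
  hand=100,
  squeeze=40,
)

```text
t: 2.48
ee_pos: [0.4773, 0.2395, 0.1507]
ee_rot: [-1.868, -2.526, 0.002]
ft_force: [0.2, -0.5, -0.3]
gripper_width: 0.0851
gripper_force: 0.0
```

```bash
cat > m3.py <<'E'
from lens import *
from scipy.optimize import least_squares
s=manip.observe();print(s['t'],s['ee_pos'],Ro.from_rotvec(s['ee_rot']).as_matrix().round(3).tolist())
for n in('top','scene'):
    D=[manip.get_image(n) for _ in range(10)]
    Z=np.stack([d['z_map'] for d in D]);Z[Z==0]=np.nan
    d=D[0];print(n,'noise',np.nanmedian(np.nanstd(Z[:,200:260,390:440],0)));d['z_map']=np.nan_to_num(np.nanmedian(Z,0));d['frame']=np.mean([x['frame'] for x in D],0).astype(np.uint8)
    pickle.dump(d,open(n+'0.pkl','wb'));cv2.imwrite(f'pics/{n}1.png',d['frame'][:,:,::-1])
print(lens())
E
python3 m3.py; python3 m2.py
```

```text
2.475 [0.47727548 0.23952053 0.15074191] [[-0.293, 0.956, -0.001], [0.956, 0.293, -0.001], [-0.001, -0.001, -1.0]]
top noise 0.002121185
scene noise 0.0032325378
top0 [416.94339623 233.86792453] 53 [ 0.6082 -0.2093  0.0907] normal [-0.579  0.291  0.762]
scene0 [382.5 228.5] 64 [ 0.6068 -0.2088  0.0901] normal [-0.545  0.301  0.783]
[ 0.60817176 -0.20984     0.08927444]
cheeks [ 0.64631439 -0.19367163  0.066     ] [ 0.61698484 -0.25379497  0.066     ] mid [ 0.63164961 -0.2237333   0.066     ] 0.06689573298984766
az 153.99581648196548
top0 77
scene0 56
cyl (array([ 40.6, 155.1]), array([ 0.6316, -0.2215]), np.float64(0.0016), 'L along', np.float64(0.0435))
cyl (array([ 34.8, 151.9]), array([ 0.6296, -0.224 ]), np.float64(0.0015), 'L along', np.float64(0.0432))
cyl (array([ 40.2, 152.5]), array([ 0.6317, -0.2245]), np.float64(0.0017), 'L along', np.float64(0.0445))
```

View pics/scene1.png

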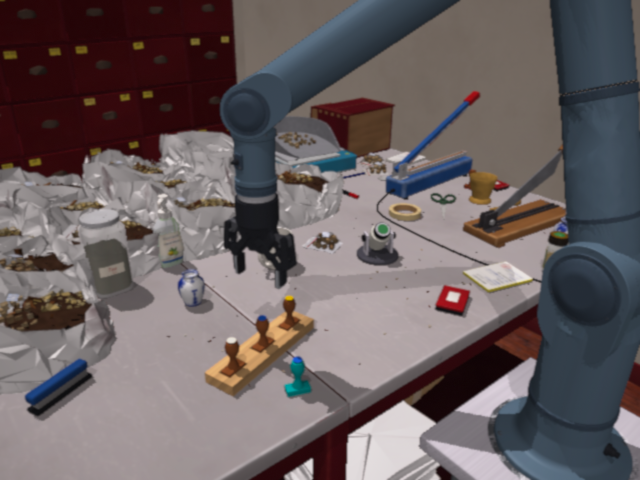

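The gripper is above the middle stamp and the view of the reader is free. The averaged lens normals now agree: tilt 39°, azimuth 153°. Descend and grip.

Request:
send_rows(
  increments=[0.001, 0, -0.04, 0, 0, 0, 0.001, 0, -0.075, 0, 0, 0, 0.001, 0, -0.1, 0, 0, 0, 0.001, 0, -0.109, 0, 0, 0, 0.001, 0, -0.109, 0, 0, 0],
)

```text
t: 4.1
ee_pos: [0.4784, 0.2402, 0.0421]
ee_rot: [-1.868, -2.525, 0.001]
ft_force: [-0.3, -0.5, 0.6]
gripper_width: 0.0856
gripper_force: 0.0
```

Request:
send_rows(
  increments=[0, 0, 0, 0, 0, 0, 0, 0, 0, 0, 0, 0, 0, 0, 0, 0, 0, 0, 0, 0, 0, 0, 0, 0, 0, 0, 0, 0, 0, 0, 0, 0, 0, 0, 0, 0, 0, 0, 0, 0, 0, 0],
  hand=0,
  squeeze=50,
)

```text
t: 4.97
ee_pos: [0.4787, 0.2403, 0.0431]
ee_rot: [1.868, 2.525, -0.0]
ft_force: [-1.8, -1.4, 6.1]
gripper_width: 0.0233
gripper_force: 48.6
```

Request:
send_rows(
  increments=[0, 0, 0.01, 0, 0, 0, 0, 0, 0.03, 0, 0, 0, 0, 0, 0.06, 0, 0, 0, 0, 0, 0.1, 0, 0, 0, 0, 0, 0.15, 0, 0, 0, 0, 0, 0.19, 0, 0, 0, 0, 0, 0.2, 0, 0, 0, 0, 0, 0.2, 0, 0, 0],
)

```text
t: 5.98
ee_pos: [0.4787, 0.2402, 0.2431]
ee_rot: [1.867, 2.525, 0.002]
ft_force: [0.4, 0.1, -0.4]
gripper_width: 0.0231
gripper_force: 49.0
```

Run:
```python
from h import *
s=manip.observe();print(s['t'],s['ee_pos'],s['ee_rot'],s['gripper_width'])
T=snap('top','top2');S=snap('scene','scene2')
K=np.array(S['intrinsics']);p=np.array(S['R'])@(s['ee_pos'])+S['t'];u,v=(K@p/p[2])[:2].astype(int);print(u,v)
cv2.imwrite('pics/held.png',cv2.resize(S['frame'][v-60:v+60,u-80:u+80,::-1],None,fx=5,fy=5,interpolation=cv2.INTER_CUBIC))
```

```text
5.975 [0.47873184 0.2402474  0.24305271] [1.86746323e+00 2.52470611e+00 1.79396002e-03] 0.02306824448558358
257 239
```

View pics/held.png

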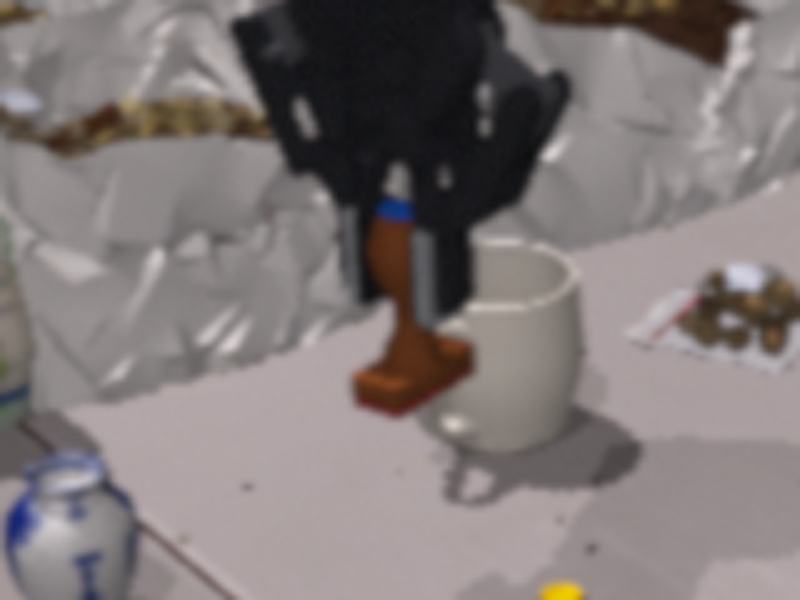

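Held: the blue dot shows at crop (395,210), the foot at (412,375), roughly upright below the fingers. I'll check the tilt and offset in the grip from the foot's lower corners and the dot.

```bash
cat > m4.py <<'E'
from h import *
from scipy.spatial.transform import Rotation as Ro
s=manip.observe();R=Ro.from_rotvec(s['ee_rot']).as_matrix()
D=[manip.get_image('scene') for _ in range(8)];d=D[0]
d['frame']=np.mean([x['frame'] for x in D],0).astype(np.uint8);Z=np.stack([x['z_map'] for x in D]);d['z_map']=np.median(Z,0)
pickle.dump(d,open('held.pkl','wb'));P=cloud(d)
hsv=cv2.cvtColor(d['frame'],cv2.COLOR_RGB2HSV)
near=np.linalg.norm(P-(s['ee_pos']),axis=-1)<.07
m=near&((hsv[...,0]<14)|(hsv[...,0]>172))&(hsv[...,1]>110)
b=near&(hsv[...,0]>105)&(hsv[...,0]<128)&(hsv[...,1]>120)&(hsv[...,2]>70)
L=(P-s['ee_pos'])@R   # tool coords
print('dot',b.sum(),np.argwhere(b)[:,::-1].mean(0),(L[b].mean(0)*1e3).round(1),'brown',m.sum())
q=L[m];
for a in range(-30,40,6):
    k=(q[:,2]*1e3>a)&(q[:,2]*1e3<=a+6)
    if k.sum()>3: print(a,k.sum(),(q[k].mean(0)*1e3).round(1),(q[k].min(0)*1e3).round(1),(q[k].max(0)*1e3).round(1))
# silhouette lower corners via hull -> rays on plane z
c=np.argwhere(m)[:,::-1].astype(np.int32);h=cv2.approxPolyDP(cv2.convexHull(c),1.2,True)[:,0]
for p in h:
    w=(atz(d,*p,s['ee_pos'][2]-.0311)-s['ee_pos'])@R*1e3;print(p,'bottom-plane tool xyz mm',w.round(1))
y0,x0=c[:,1].min()-5,c[:,0].min()-8
o=d['frame'][y0:y0+60,x0:x0+60,::-1].copy();o2=o.copy();o2[m[y0:y0+60,x0:x0+60]]=(0,255,0)
cv2.imwrite('pics/foot.png',cv2.resize(np.hstack([o,o2]),None,fx=6,fy=6,interpolation=cv2.INTER_NEAREST));print('origin',x0,y0)
E
python3 m4.py
```

```text
dot 23 [255.60869565 220.56521739] [  1.5   3.5 -39. ] brown 385
-30 33 [ 11.   -0.3 -27. ] [  6.8  -9.  -29.3] [ 13.2  11.2 -24. ]
-24 22 [ 11.2  -0.1 -21.2] [  7.6  -8.3 -24. ] [ 13.2  11.9 -18.5]
-18 22 [ 10.    0.  -15.6] [  6.5  -7.6 -17.9] [ 12.6  11.6 -12.2]
-12 11 [ 7.3  1.3 -9.7] [  3.8  -5.7 -11.5] [ 9.5 11.4 -7.7]
-6 7 [ 5.2 -0.5 -3.6] [ 0.7 -3.6 -5.6] [ 6.7 11.8 -1. ]
0 12 [ 4.8 -3.5  3.2] [ 1.3 -6.2  0.4] [ 6.  -0.6  6. ]
6 33 [ 4.3 -5.7  9.1] [ -3.9 -10.4   6.1] [ 8.6  1.4 11.9]
12 57 [ 4.3 -6.8 15.8] [-18.1 -12.7  12.2] [21.5  5.2 18. ]
18 113 [ 9.  -7.2 20.2] [-20.  -13.6  18. ] [22.7  7.3 24. ]
24 38 [11.2 -8.3 26.1] [-15.7 -13.5  24.2] [22.2  5.6 28.4]
[257 261] bottom-plane tool xyz mm [14.1 -6.4 31.1]
[249 259] bottom-plane tool xyz mm [16.5  9.8 31.1]
[248 256] bottom-plane tool xyz mm [ 8.8 18.6 31. ]
[251 223] bottom-plane tool xyz mm [-103.3  106.3   30.9]
[259 224] bottom-plane tool xyz mm [-108.8   90.1   30.9]
[270 248] bottom-plane tool xyz mm [-38.2   6.2  31.1]
[270 253] bottom-plane tool xyz mm [-22.7  -6.1  31.1]
origin 240 218
```

View pics/foot.png

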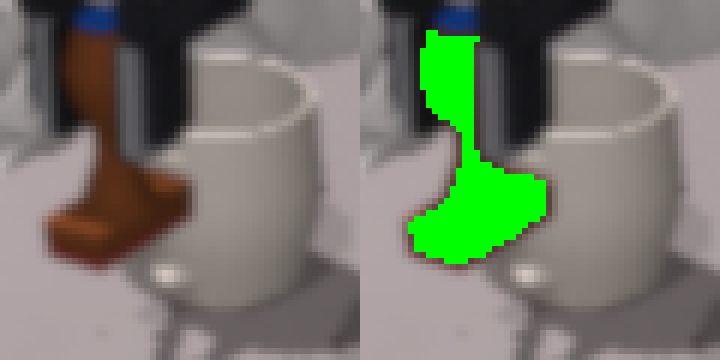

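The foot sits roughly where expected (x −20…+22 mm, z ≈ 30 mm), but the dot and foot hint at a few degrees of lean about the tool x axis. I'll turn to put the foot end-on to the scene camera for a clean look.

Request:
send_rows(
  increments=[0, 0, 0, 0, 0, 0.15, 0, 0, 0, 0, 0, 0.32, 0, 0, 0, 0, 0, 0.49, 0, 0, 0, 0, 0, 0.64, 0, 0, 0, 0, 0, 0.71, 0, 0, 0, 0, 0, 0.71],
)

```text
t: 7.22
ee_pos: [0.4785, 0.2402, 0.2422]
ee_rot: [-0.875, -3.017, -0.0]
ft_force: [0.4, -0.9, -0.4]
gripper_width: 0.023
gripper_force: 49.0
```

```bash
cat > m5.py <<'E'
from h import *
from scipy.spatial.transform import Rotation as Ro
s=manip.observe();R=Ro.from_rotvec(s['ee_rot']).as_matrix();e=s['ee_pos'];print(s['t'],e,s['gripper_width'])
d=snap('scene','end');P=cloud(d);hsv=cv2.cvtColor(d['frame'],cv2.COLOR_RGB2HSV)
near=np.linalg.norm(P-e,axis=-1)<.07
m=near&((hsv[...,0]<14)|(hsv[...,0]>172))&(hsv[...,1]>90)
b=near&(hsv[...,0]>105)&(hsv[...,0]<128)&(hsv[...,1]>120)&(hsv[...,2]>70)
K=np.array(d['intrinsics'])
def px(t):
    p=np.array(d['R'])@(e+R@np.array(t)/1e3)+d['t'];return (K@p/p[2])[:2]
print('pred dot',px([0,0,-38]),'face',px([0,0,31]),'end bottom mid',px([22,0,31]),px([-22,0,31]))
print('dot px',np.argwhere(b)[:,::-1].mean(0),b.sum())
for v in range(*np.quantile(np.argwhere(m|b)[:,0],[0,1]).astype(int)+[0,1]):
    u=np.where((m|b)[v])[0]
    if len(u): # ray to plane tool x = xr (0 for knob, +-22 near end for foot)
        x=np.sign((R.T@(ray(d,u[0],v)[0]-e))[0])*22
        r=[]
        for xx in(0,x):
            for uu in(u.min()-.5,u.max()+.5):
                o,w=ray(d,uu,v);o=R.T@(o-e)*1e3;w=R.T@w;r.append(o+w*(xx-o[0])/w[0])
        print(v,u.min(),u.max(),'mid-plane y',r[0][1].round(1),r[1][1].round(1),'z',r[0][2].round(0),'| near end y',r[2][1].round(1),r[3][1].round(1),'z',r[2][2].round(0))
u,v=px([0,0,0]).astype(int);cv2.imwrite('pics/endc.png',cv2.resize(d['frame'][v-45:v+45,u-45:u+45,::-1],None,fx=6,fy=6,interpolation=cv2.INTER_CUBIC));print(u,v)
E
python3 m5.py
```

```text
7.225 [0.47854828 0.24016578 0.24216685] 0.022965862052185322
pred dot [257.05920675 220.45904387] face [258.5555797  256.08330407] end bottom mid [258.81955244 261.97341325] [258.30211085 250.42757169]
dot px [257.04166667 220.125     ] 24
218 257 258 mid-plane y 0.8 -2.6 z -43.0 | near end y 0.8 -2.5 z -52.0
219 256 260 mid-plane y 2.5 -6.0 z -41.0 | near end y 2.5 -5.8 z -51.0
220 254 260 mid-plane y 6.0 -5.9 z -39.0 | near end y 5.9 -5.7 z -49.0
221 253 260 mid-plane y 7.8 -5.8 z -37.0 | near end y 7.6 -5.7 z -47.0
222 256 261 mid-plane y 2.8 -7.5 z -35.0 | near end y 2.7 -7.3 z -45.0
223 252 262 mid-plane y 9.7 -9.1 z -34.0 | near end y 9.4 -8.9 z -44.0
224 251 262 mid-plane y 11.4 -9.1 z -32.0 | near end y 11.2 -8.8 z -42.0
225 251 263 mid-plane y 11.5 -10.7 z -30.0 | near end y 11.3 -10.4 z -40.0
226 251 263 mid-plane y 11.6 -10.6 z -28.0 | near end y 11.3 -10.3 z -38.0
227 251 263 mid-plane y 11.7 -10.6 z -26.0 | near end y 11.4 -10.3 z -36.0
228 251 263 mid-plane y 11.8 -10.5 z -24.0 | near end y 11.5 -10.2 z -34.0
229 251 263 mid-plane y 11.9 -10.5 z -22.0 | near end y 11.6
[... 1587 characters left out ...]
plane y 8.6 -10.7 z 22.0 | near end y 8.4 -10.4 z 11.0
253 254 264 mid-plane y 8.6 -10.7 z 24.0 | near end y 8.4 -10.4 z 13.0
254 254 264 mid-plane y 8.7 -10.6 z 26.0 | near end y 8.5 -10.3 z 15.0
255 254 265 mid-plane y 8.8 -12.3 z 28.0 | near end y 8.6 -12.0 z 17.0
256 254 265 mid-plane y 8.9 -12.2 z 30.0 | near end y 8.7 -11.9 z 19.0
257 254 265 mid-plane y 9.0 -12.2 z 32.0 | near end y 8.8 -11.8 z 21.0
258 254 265 mid-plane y 9.0 -12.1 z 34.0 | near end y 8.8 -11.8 z 23.0
259 255 265 mid-plane y 7.4 -12.1 z 36.0 | near end y 7.2 -11.7 z 25.0
260 255 265 mid-plane y 7.4 -12.0 z 38.0 | near end y 7.3 -11.7 z 27.0
261 256 264 mid-plane y 5.8 -10.2 z 41.0 | near end y 5.6 -9.9 z 29.0
257 240
```

View pics/endc.png

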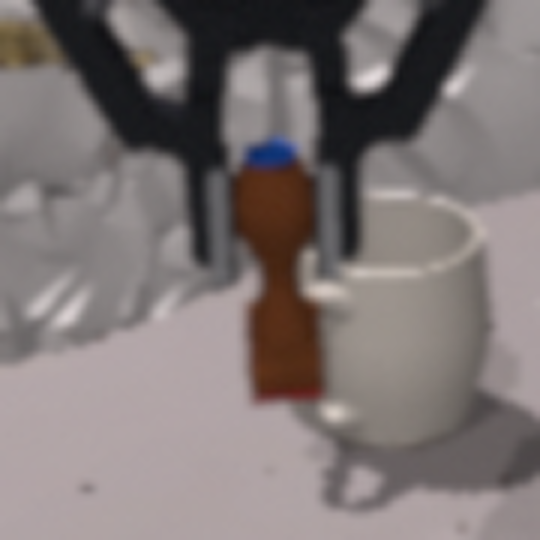

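End-on, the foot sits about 1–1.5 mm towards tool −y relative to the dot, a lean of about 2°. I'll compensate by that much and compute the show pose.

```bash
cat > goal.py <<'E'
from h import *
from scipy.spatial.transform import Rotation as Ro
t,a=np.radians(39),np.radians(153);n=np.array([np.sin(t)*np.cos(a),np.sin(t)*np.sin(a),np.cos(t)])
L=np.array([.608,-.2096,.0900]);F=L+.12*n
lean=np.radians(2);x=np.array([-np.sin(a-np.pi),np.cos(a-np.pi),0])*1.0
x=np.array([np.sin(a),-np.cos(a),0])
S=np.c_[x,np.cross(-n,x),-n]      # stamp frame with tool-like axes (x long side, z down)
Rt=S@Ro.from_rotvec([-lean,0,0]).as_matrix()   # S z = Rt (0,-sin,cos)
c=np.array([.0005,-.001,.031]);G=F-Rt@c
if __name__=='__main__':
    print('chk',Rt@[0,-np.sin(lean),np.cos(lean)],-n)
    s=manip.observe();R=Ro.from_rotvec(s['ee_rot']).as_matrix()
    print('F',F,'TCP',G,'delta',(G-s['ee_pos']).round(4),'turn',Ro.from_matrix(Rt@R.T).as_rotvec().round(4))
    print('tool cols',Rt.round(3).tolist())
E
python3 goal.py
```

```text
chk [ 0.56072857 -0.28570548 -0.77714596] [ 0.56072857 -0.28570548 -0.77714596]
F [ 0.54071257 -0.17531534  0.18325752] TCP [ 0.52303689 -0.1668703   0.20730957] delta [ 0.0445 -0.407  -0.0349] turn [ 0.2064 -0.7547 -1.4087]
tool cols [[0.454, 0.672, 0.585], [0.891, -0.343, -0.298], [0.0, 0.656, -0.755]]
```

Request:
send_rows(
  increments=[0.002, -0.02, 0.005, 0.01, -0.038, -0.07, 0.006, -0.052, 0.015, 0.026, -0.094, -0.176, 0.01, -0.087, 0.02, 0.043, -0.157, -0.293, 0.014, -0.122, 0.02, 0.06, -0.22, -0.411, 0.018, -0.157, 0.02, 0.077, -0.283, -0.528, 0.022, -0.192, 0.02, 0.095, -0.346, -0.646, 0.026, -0.227, 0.02, 0.112, -0.409, -0.763, 0.03, -0.262, 0.02, 0.129, -0.472, -0.88, 0.033, -0.297, 0.015, 0.146, -0.535, -0.998, 0.037, -0.332, 0.01, 0.163, -0.597, -1.115, 0.04, -0.362, 0.0, 0.181, -0.66, -1.233, 0.043, -0.387, -0.012, 0.194, -0.71, -1.326, 0.044, -0.4, -0.025, 0.203, -0.742, -1.385, 0.0445, -0.407, -0.035, 0.206, -0.755, -1.409, 0.0445, -0.407, -0.035, 0.206, -0.755, -1.409, 0.0445, -0.407, -0.035, 0.206, -0.755, -1.409],
)

```text
t: 9.28
ee_pos: [0.5234, -0.1667, 0.2078]
ee_rot: [2.12, 1.3, 0.486]
ft_force: [0.4, -0.6, -0.6]
gripper_width: 0.0229
gripper_force: 49.1
```

```bash
cat > m6.py <<'E'
from goal import *
s=manip.observe();R=Ro.from_rotvec(s['ee_rot']).as_matrix();e=s['ee_pos'];print(s['t'],s['gripper_width'],s['qpos'].round(2),'err mm',((G-e)*1e3).round(1),'turn left',Ro.from_matrix(Rt@R.T).as_rotvec().round(4))
W=lambda p:F+S@np.array(p)/1e3
pics=[]
for n_ in('scene','top'):
    d=snap(n_,n_+'9');K=np.array(d['intrinsics'])
    def px(X):
        p=np.array(d['R'])@X+d['t'];return (K@p/p[2])[:2]
    u,v=px(F).astype(int);k=7
    im=cv2.resize(d['frame'][v-40:v+40,u-28:u+28,::-1],None,fx=k,fy=k,interpolation=cv2.INTER_CUBIC)
    f=lambda X:tuple(int(z) for z in ((px(X)-[u-28,v-40]+.5)*k))
    for z in(0,-12):
        cv2.polylines(im,[np.array([f(W([a,b,z])) for a,b in((22,11),(22,-11),(-22,-11),(-22,11))])],True,(0,255,0),1)
    cv2.line(im,f(W([0,0,0])),f(W([0,0,-69])),(255,255,0),1);cv2.circle(im,f(L),5,(255,0,255),1);cv2.line(im,f(L),f(F),(255,0,255),1)
    pics.append(im)
cv2.imwrite('pics/show.png',np.hstack(pics))
E
python3 m6.py
```

```text
9.275 0.022869440028217832 [ 1.17 -0.06 -1.03  2.34  0.86  0.23 -1.13] err mm [-0.4 -0.2 -0.5] turn left [ 0.0011  0.0002 -0.0003]
```

View pics/show.png

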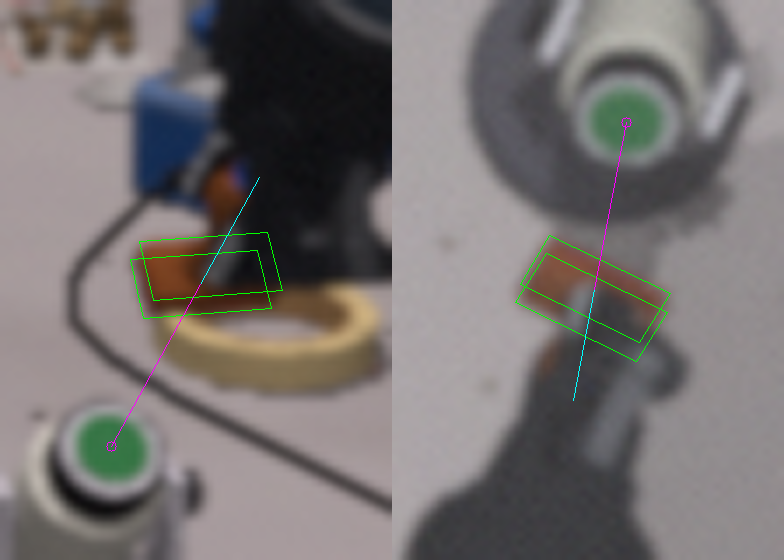

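```bash
cat > m7.py <<'E'
from goal import *
e=manip.observe()['ee_pos']
for n_ in('scene','top'):
    D=[manip.get_image(n_) for _ in range(8)];d=D[0]
    d['frame']=np.mean([x['frame'] for x in D],0).astype(np.uint8);d['z_map']=np.median([x['z_map'] for x in D],0);P=cloud(d)
    hsv=cv2.cvtColor(d['frame'],cv2.COLOR_RGB2HSV)
    m=(np.linalg.norm(P-F,axis=-1)<.045)&((hsv[...,0]<12)|(hsv[...,0]>170))&(hsv[...,1]>100)
    q=((P-F)@S*1e3)[m];print(n_,m.sum(),'stamp-frame mm q2/q50/q98',np.quantile(q,[.02,.5,.98],axis=0).round(1).tolist())
    # visible foot side: tool x long, which side faces the camera
    o=S.T@(-np.array(d['R']).T@d['t']-F);print(' cam dir',(o/np.linalg.norm(o)).round(2))
    h=cv2.convexHull(np.argwhere(m)[:,::-1].astype(np.int32))
    r=cv2.approxPolyDP(h,1.3,True)[:,0]
    K=np.array(d['intrinsics'])
    def px(X):
        p=np.array(d['R'])@X+d['t'];return (K@p/p[2])[:2].round(1).tolist()
    print(' hull',r.tolist());print(' pred',{(a,b,z):px(F+S@np.array([a,b,z])/1e3) for a in(22,-22) for b in(11,-11) for z in(0,-12)})
    side=m&(abs(((P-F)@S)[...,2]+.006)<.008)
    w=((P-F)@S*1e3)[side]
    for ax,nm in((0,'end'),(1,'side')):
        sg=np.sign(o[ax]);t=11 if ax else 22
        k=abs(w[:,ax]-sg*t)<4;k&=abs(w[:,1-ax])<(9 if ax==0 else 19)
        if k.sum()>15:
            c=w[k].mean(0);A=np.c_[w[k][:,1-ax],w[k][:,2],np.ones(k.sum())];print(' face',nm,sg*t,k.sum(),'mean',c.round(1),'slopes(other,z),off',np.linalg.lstsq(A,w[k][:,ax],rcond=None)[0].round(3))
E
python3 m7.py
```

```text
scene 111 stamp-frame mm q2/q50/q98 [[-16.3, -12.5, -27.7], [9.2, -6.5, -12.7], [21.5, 7.8, -3.6]]
 cam dir [ 0.33 -0.43 -0.84]
 hull [[405, 207], [389, 209], [387, 201], [396, 192]]
 pred {(22, 11, 0): [385.1, 201.6], (22, 11, -12): [386.4, 199.0], (22, -11, 0): [387.1, 210.0], (22, -11, -12): [388.4, 207.5], (-22, 11, 0): [403.2, 200.2], (-22, 11, -12): [404.7, 197.7], (-22, -11, 0): [405.3, 208.6], (-22, -11, -12): [406.8, 206.1]}
 face side -11.0 40 mean [  1.6 -11.   -9.6] slopes(other,z),off [  0.035  -0.073 -11.781]
top 51 stamp-frame mm q2/q50/q98 [[-12.0, -5.2, -13.4], [12.8, 8.6, -12.1], [19.9, 11.7, -8.6]]
 cam dir [ 0.16  0.49 -0.86]
 hull [[420, 260], [406, 260], [404, 257], [409, 253]]
 pred {(22, 11, 0): [406.1, 250.1], (22, 11, -12): [405.5, 252.7], (22, -11, 0): [401.8, 257.1], (22, -11, -12): [401.2, 259.8], (-22, 11, 0): [423.3, 258.4], (-22, 11, -12): [422.9, 261.1], (-22, -11, 0): [418.8, 265.4], (-22, -11, -12): [418.4, 268.1]}
 face side 11.0 27 mean [  4.9  10.5 -11.1] slopes(other,z),off [-1.3000e-02  2.5800e-01  1.3449e+01]
```

The measured foot faces lie within about 1 mm of the goal (y faces at −11.0 and +10.5, foot top at −12.1), and the hold is steady. Handing in.

```bash
python3 -c "
from rig import manip
s=manip.observe();print(s['t'],s['ee_pos'],abs(s['qd']).max(),s['gripper_force']);print(manip.hand_in())"
```

```text
10.175 [ 0.52300881 -0.16686868  0.20722182] 0.0013762541844450952 49.072897005826235
the job is handed in; nothing more can be done
None
```

I handed in at about 10 s with the blue-dot stamp held steady in front of the inspection camera; my images put its face within about 1–2 mm and a few degrees of square and level at the 12 cm point. No verdict came back, and I did not re-check the other stamps or table items afterwards.

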